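Clamp the terminal board with the turnbuckle

ROBOT

A 7-joint arm with a two-finger parallel gripper is mounted at the origin on a cart in front of the work surface, level with it; the furniture and walls round the work are solid. World frame = base frame: x ahead of the robot, y to its left, z up, the work surface at z = 0. Lengths are in m, angles in rad, forces in N, time in s.
With the tool pointing down it reaches from about 0.4 to 0.85 m from the base axis. Payload 10.4 kg.
Tool frame: the origin (TCP) lies between the finger pads; the fingertips stand tcp_to_tips ahead of it and the grasp point (between the pads) lies 8 mm behind it (tcp_to_tips is the distance from the TCP to the fingertips, in m); z points along the fingers, y is the line along which they close (so a half turn about z gives the same grasp; the last joint's range is limited). The gripper opens to 85 mm and grips with 20 to 120 N. Pads are 22 mm wide; open, the fingers measure 114 mm over their backs; the gripper's body (76 mm by 85 mm) begins 54 mm behind the grasp point. The pads swing forward as they close: fully open they stand 13 mm farther back than shut.
Start: joints at [1.162, 0.332, -0.065, 1.46, 0.022, 1.35, -0.088], TCP at [0.235, -0.579, 0.242] pointing down, gripper open.
Joint ranges: [-2.6, 2.6], [-0.5, 2.12], [-1.47, 1.34], [0.16, 2.42], [-1.27, 4.41], [0.06, 2.06], [-2.6, 2.6]. Speed limits (rad/s): [2.22, 2.22, 2.79, 2.79, 3.14, 3.14, 3.14].

INTERFACE

Orientations are given as a unit quaternion [x, y, z, w].
In Python, from workcell import * gives the robot as it stands.
- The arm moves only by the tool apply_moves, never from a script. Its argument "rows" is a list of rows, each an object of numbers: "x", "y", "z": the shift along the tool's x, y, z in mm; "ax", "ay", "az": the turn, a rotation vector about the tool's x, y, z in degrees; "gripper": the closure, from 0 (fully open) to 1 (shut). A call has 1 to 5 rows; each row shifts and turns the commanded pose from where the row before left it, along the tool's axes as they then stand; what a row does not reach is not made up. A row lasts 1/12 s, in which the tool goes at most 41.7 mm and 7.16 degrees, less where a joint would pass 70% of its speed; a pose out of reach is approached as far as the arm can. A call with a gripper value outside its range is refused whole. The fingers move at their own pace and stop on an object; "newtons" is the grip in N (left out, the last holds). Time passes only in rows, so rows that do not move let the fingers close. It gives the time, the measured TCP pose, the force, the opening and the grip force at its end, in the units of the state.
- get_obs(): the state, without advancing time (a new reading comes with each control period).
- camera(name): name is "scene" or "side" or "wrist"; returns a dict with "color" (400x640x3 uint8, red, green, blue), "fov_y" (degrees; the focal length in pixels is half the picture's height over the tangent of half this angle, whatever the lens; pixels are square), "cx", "cy" (the principal point, pixels), "k1" (the pictures are not rectified: a ray, as slopes to the right and down, at radius r is drawn at 1 + k1 r^2 times it, then the intrinsics apply), "rvec" (rotation vector, rad) and "tvec" (3), from world to camera coordinates, as OpenCV has them. Camera axes: x right, y down, z forward; pixel columns grow to the right and rows downward; lengths in m; the calibration is good to about 2 mm. A picture is of the moment at which its call begins. There is no depth.
- hand_in(): hands the job in; it is judged then, once.
The state is a dict: "clock": time; "joint_pos": joint angles; "joint_velocities": joint speeds; "tau": joint torques, N m; "position": TCP position; "ee_rot": TCP orientation; "ft_force": force on the tool from outside, world axes, zero at the start; "torque": the same for the moment, N m; "grip_width": opening from 0.0 (shut) to 1.0 (fully open); "grasp_force": force on a finger pad.
Only numpy, scipy, OpenCV 4.12 (cv2) and the standard library are available. Lean on these libraries where they do the work, as an engineer would, in place of code of your own. Each camera call takes 0.05 s, during which the arm holds its last target. There are 200 camera calls.

TASK

Two turnbuckle board holders stand on the table, and a green circuit board lies loose between the jaws of one of them. Swing the lever of that holder's turnbuckle all the way over to its far stop, so that both jaws draw in and grip the board centred and flat, then let go. Leave the empty holder as it is.

Things in the scene. Friction and masses are not known exactly. Their poses are not given: they have to be found in the camera images.
- holder: the holder with the board in it, fixed: aluminium base 130 (x) x 136 (y) x 10 mm, origin under its centre, x away from the robot, yaw within 0.4 rad. Grey bed for the board; two jaws that slide along y, tops 34 mm above the table, 53 mm at the turnbuckle. The turnbuckle lies along y on the robot's side, axis 45 mm before the origin (x = -45 mm), 40 mm above the table
- holder_knob (a point): centre of the black barrel (18 mm diameter, 22 mm long, both flat ends free) at the end of that turnbuckle's lever, an 8 mm bar. It turns with the lever: z points along the lever, the turnbuckle's axis lies at z = -75 mm; y is along that axis and the barrel, y = 0 midway between the jaws. Pinched by its ends from above, it pivots in the fingers as the lever swings
- holder_sleeve (a joint): turn of that sleeve and lever about y: 0 leans 55 degrees from upright to the robot, 0.96 upright, 1.75 (hard stop) leans 45 degrees away, over the board. Starts at 0 to 0.25. Each jaw draws in 7.2 mm per rad: pads 84 mm apart at 0, on the board at 1.53, then sprung up to the stop. About 3 N at the knob turns it, 6 N near the end; it stays where left
- terminal_board: green circuit board with screw terminals along both long sides, 78 mm (x) by 62 mm (y) by 21 mm, lying loose and flat on the grey bed (18 mm above the table) of its holder; origin 2 mm below the centre of the bare board, at the ends of its solder pins, 16 mm above the table
- spare_sleeve (a joint): the same joint of the other holder, of the same make, which is empty; it starts between 0 and 0.25 and is to stay as it is

How it is judged:
By the outcome, as a careful person would: the job done as asked, in the order asked, and still so for the second after the job is handed in, with the robot touching nothing.
It also fails if it takes over 38 s, if anything falls off the work surface, if the arm or the gripper's body presses on something with over 40 N, if the wrist force passes 120 N, or if a joint passes its speed limit or range.

## Working session

There is one attempt and no reset: what is moved stays moved. The work goes in short steps, Python scripts to look and compute and a tool call to move; the robot and the scene stay as the last step left them, time stands still between calls to the robot, and variables do not carry over. Pictures are saved under pics/ and viewed, at most 10 in all, crops included, and the job is handed in when it is done.

Besides the shell and the picture viewer there is one more tool, called by a JSON object that holds its "name" and its "arguments", one argument or row to a line. apply_moves: Moves the arm, as the interface text tells. Its arguments: {"type":"object","properties":{"rows":{"type":"array","items":{"type":"object","properties":{"x":{"type":"number"},"y":{"type":"number"},"z":{"type":"number"},"ax":{"type":"number"},"ay":{"type":"number"},"az":{"type":"number"},"gripper":{"type":"number"}}}},"newtons":{"type":"number"}},"required":["rows"]}

```bash
mkdir -p pics; cat > h.py <<'E'
from workcell import *
import numpy as np, cv2
from scipy.spatial.transform import Rotation as R
def ray(c,u,v):
    f=200/np.tan(np.radians(c['fov_y'])/2)
    d=np.array([(u-c['cx'])/f,(v-c['cy'])/f]); s=d.copy()
    for _ in range(20): s=d/(1+c['k1']*(s@s))
    M=R.from_rotvec(c['rvec']).as_matrix(); t=np.array(c['tvec'])
    return -M.T@t, M.T@np.r_[s,1]
def onz(c,u,v,z):
    o,d=ray(c,u,v); return o+d*(z-o[2])/d[2]
def proj(c,p):
    f=200/np.tan(np.radians(c['fov_y'])/2)
    q=R.from_rotvec(c['rvec']).as_matrix()@np.array(p)+c['tvec']; s=q[:2]/q[2]
    return s*(1+c['k1']*(s@s))*f+[c['cx'],c['cy']]
E
python3 - <<'E'
from h import *
import pickle
d={}
for n in ['scene','side','wrist']:
    d[n]=camera(n); cv2.imwrite(f'pics/{n}0.png',d[n]['color'][...,::-1])
    print(n,{k:v for k,v in d[n].items() if k!='color'})
pickle.dump(d,open('c0.pkl','wb'))
o=get_obs();print(o)
E
```

```text
scene {'fov_y': 56.28102540565002, 'cx': 317.63490336963963, 'cy': 198.75613619937704, 'k1': -0.06540270858375628, 'rvec': array([ 1.01963317, -2.25606988,  1.1726189 ]), 'tvec': array([0.3975273 , 0.24878216, 0.63971888])}
side {'fov_y': 52.83678515887915, 'cx': 315.92012794964546, 'cy': 202.06368255949, 'k1': -0.06943750112001129, 'rvec': array([ 2.17001692, -0.64949939,  0.32292666]), 'tvec': array([-0.37689462,  0.28176115,  0.62966992])}
wrist {'fov_y': 66.72309136836756, 'cx': 316.3559722968317, 'cy': 196.93166001041226, 'k1': -0.034418342486817896, 'rvec': array([-2.41500697,  1.62495064,  0.22267251]), 'tvec': array([-0.62489387, -0.03444022,  0.3779156 ])}
{'clock': 0.15, 'joint_pos': array([ 1.1623769 ,  0.33272529, -0.06472338,  1.46074715,  0.0216255 ,
        1.34988437, -0.08851768]), 'joint_velocities': array([-0.00024575, -0.00220925, -0.00160233, -0.00193417, -0.0012646 ,
       -0.00057582,  0.0004791 ]), 'tau': array([ 4.94903743e-04, -6.25825882e+01,  4.89708572e-02, -3.91850460e+01,
        1.63220242e-02,  7.41476950e-03, -1.26390111e-05]), 'position': array([ 0.23510464, -0.57880645,  0.24170023]), 'ee_rot': array([ 9.81447833e-01,  1.91728625e-01, -1.32856713e-04, -5.17068086e-04]), 'ft_force': array([-0.69918603, -1.25729003,  0.28188057]), 'torque': array([-0.02339006,  0.03293294, -0.0606402 ]), 'grasp_force': 0.0, 'grip_width': 1.0002154298174228}
```

View pics/scene0.png

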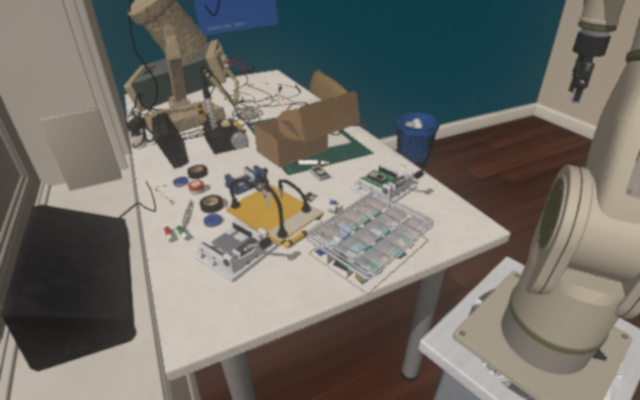

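View pics/side0.png

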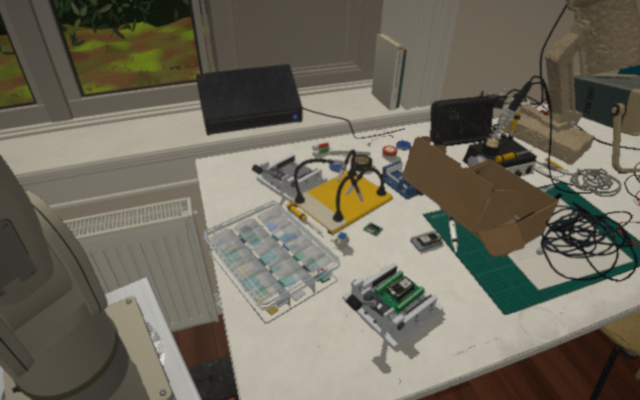

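The loaded holder (green board) is at scene ≈(383,180) and side ≈(398,292). Its knob is at about scene (420,174) and side (380,363). The empty holder is at scene (235,248). Next I'll locate the board and knob roughly.

```bash
python3 - <<'E'
from h import *
import pickle
d=pickle.load(open('c0.pkl','rb'))
for n,p in [('scene',(383,180)),('side',(398,292))]: print(n,onz(d[n],*p,.025))
def tri(a,b):
    (o1,d1),(o2,d2)=a,b
    A=np.stack([d1,-d2],1); s=np.linalg.lstsq(A,o2-o1,rcond=None)[0]
    p,q=o1+s[0]*d1,o2+s[1]*d2; return (p+q)/2,np.linalg.norm(p-q)
print(tri(ray(d['scene'],420,174),ray(d['side'],380,363)))
for n,(x,y,w,h) in [('scene',(335,140,110,80)),('side',(320,250,140,140))]:
    im=d[n]['color'][y:y+h,x:x+w,::-1]
    cv2.imwrite(f'pics/{n}_c.png',cv2.resize(im,None,fx=4,fy=4,interpolation=cv2.INTER_CUBIC))
a=cv2.imread('pics/scene_c.png');b=cv2.imread('pics/side_c.png')
b=cv2.resize(b,(440,440));c=np.zeros((440,880,3),np.uint8);c[:320,:440]=a;c[:,440:]=b
cv2.imwrite('pics/both.png',cv2.resize(c,(800,400)))
E
```

```text
scene [ 0.51778271 -0.16315828  0.025     ]
side [ 0.52824988 -0.15997875  0.025     ]
(array([ 0.43039477, -0.24379442,  0.03213352]), np.float64(0.04850663509289454))
```

View pics/both.png

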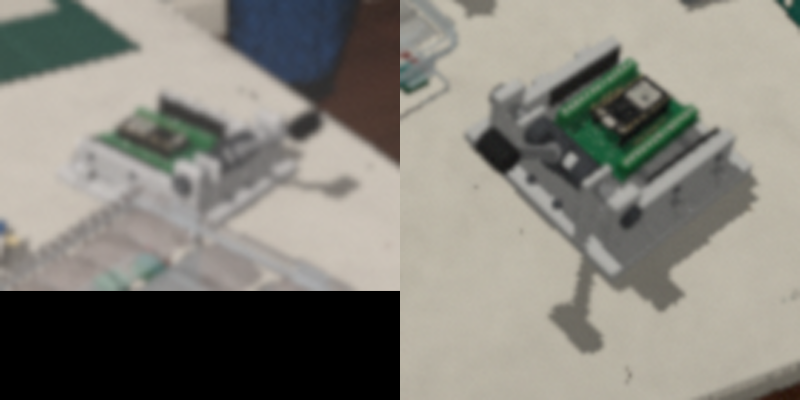

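View pics/wrist0.png

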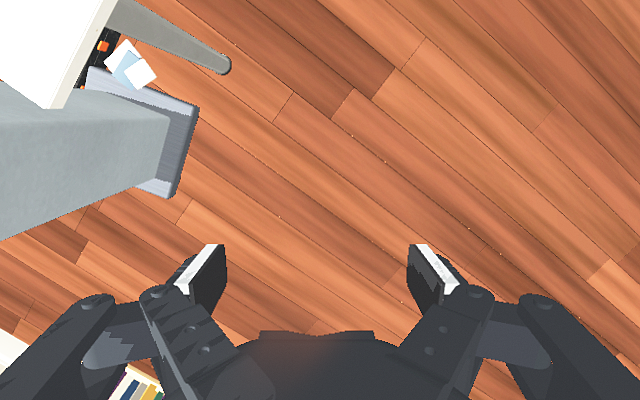

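The scene crop shows the knob at scene (418,174), and the side crop shows the black barrel at side (353,303). My earlier pixel was its shadow. The wrist camera still sees only the floor.

```bash
cat >> h.py <<'E'
def tri(a,b):
    (o1,d1),(o2,d2)=a,b
    A=np.stack([d1,-d2],1); s=np.linalg.lstsq(A,o2-o1,rcond=None)[0]
    p,q=o1+s[0]*d1,o2+s[1]*d2; return (p+q)/2,np.linalg.norm(p-q)
E
python3 - <<'E'
from h import *
import pickle
d=pickle.load(open('c0.pkl','rb'))
print(tri(ray(d['scene'],418.3,174.1),ray(d['side'],353.3,303.2)))
# board corners in side crop (terminal strip ends); px/2.857+offset
for p in [(157,110),(232,65),(222,170),(297,112)]:
    print(onz(d['side'],320+p[0]/2.857,250+p[1]/2.857,.036))
o=get_obs();T=R.from_quat(o['ee_rot']).as_matrix();print(T)
c=d['wrist'];M=R.from_rotvec(c['rvec']).as_matrix();print('cam pos in tool',T.T@(-M.T@c['tvec']-o['position']),'cam axes in tool',T.T@M.T)
import workcell; print([x for x in dir(workcell) if not x.startswith('_')])
E
```

```text
(array([ 0.41194645, -0.16937829,  0.0876869 ]), np.float64(0.0019005182921797469))
[ 0.49110623 -0.13624241  0.036     ]
[ 0.55757376 -0.13462013  0.036     ]
[ 0.49426576 -0.19423835  0.036     ]
[ 0.56523048 -0.18751093  0.036     ]
[[ 9.26480233e-01  3.76343151e-01 -4.59057372e-04]
 [ 3.76343425e-01 -9.26479734e-01  9.64005836e-04]
 [-6.25103585e-05 -1.06589558e-03 -9.99999430e-01]]
cam pos in tool [ 0.06751276  0.00073198 -0.13054225] cam axes in tool [[ 1.38615760e-04 -9.63919776e-01 -2.66192874e-01]
 [ 9.99999617e-01  3.63511732e-04 -7.95590193e-04]
 [ 8.63649353e-04 -2.66192662e-01  9.63919458e-01]]
['MotionError', 'camera', 'get_obs', 'hand_in', 'tcp_to_tips']
```

{"name": "apply_moves", "arguments": {
  "rows": [
    {"x":22,"y":-20},
    {"x":22,"y":-20},
    {"x":22,"y":-20},
    {"x":22,"y":-20},
    {"x":22,"y":-20}
  ]
}}

```text
invalid input at $.rows[0]: expected keys x, y, z, ax, ay, az, gripper
```

{"name": "apply_moves", "arguments": {
  "rows": [
    {"x":22,"y":-20},
    {"x":22,"y":-20},
    {"x":22,"y":-20},
    {"x":22,"y":-20},
    {"x":22,"y":-20}
  ]
}}

```text
invalid input at $.rows[0]: expected keys x, y, z, ax, ay, az, gripper
```

{"name": "apply_moves", "arguments": {
  "rows": [
    {"x":22,"y":-20},
    {"x":22,"y":-20},
    {"az":6},
    {"az":6},
    {"az":6}
  ]
}}

```text
invalid input at $.rows[0]: expected keys x, y, z, ax, ay, az, gripper
```

{"name": "apply_moves", "arguments": {
  "rows": [
    {"x":22,"y":-20,"z":0,"ax":0,"ay":0,"az":0,"gripper":0},
    {"x":22,"y":-20,"z":0,"ax":0,"ay":0,"az":0,"gripper":0},
    {"x":22,"y":-20,"z":0,"ax":0,"ay":0,"az":0,"gripper":0},
    {"x":22,"y":-20,"z":0,"ax":0,"ay":0,"az":0,"gripper":0},
    {"x":22,"y":-20,"z":0,"ax":0,"ay":0,"az":0,"gripper":0}
  ]
}}

```text
clock: 0.57
position: [0.2998, -0.4436, 0.2421]
ee_rot: [0.981, 0.192, -0.0, -0.0]
ft_force: [1.3, 0.2, 1.0]
grip_width: 0.998
grasp_force: 0.0
```

{"name": "apply_moves", "arguments": {
  "rows": [
    {"x":22,"y":-20,"z":0,"ax":0,"ay":0,"az":0,"gripper":0},
    {"x":22,"y":-20,"z":0,"ax":0,"ay":0,"az":0,"gripper":0},
    {"x":22,"y":-20,"z":0,"ax":0,"ay":0,"az":0,"gripper":0},
    {"x":22,"y":-20,"z":0,"ax":0,"ay":0,"az":0,"gripper":0},
    {"x":22,"y":-20,"z":0,"ax":0,"ay":0,"az":0,"gripper":0}
  ]
}}

```text
clock: 0.98
position: [0.3641, -0.3095, 0.2422]
ee_rot: [0.981, 0.192, -0.0, 0.0]
ft_force: [0.6, 0.2, -0.5]
grip_width: 1.001
grasp_force: 0.0
```

{"name": "apply_moves", "arguments": {
  "rows": [
    {"x":22,"y":-20,"z":0,"ax":0,"ay":0,"az":0,"gripper":0},
    {"x":22,"y":-20,"z":0,"ax":0,"ay":0,"az":0,"gripper":0},
    {"x":0,"y":0,"z":0,"ax":0,"ay":0,"az":6,"gripper":0},
    {"x":0,"y":0,"z":0,"ax":0,"ay":0,"az":6,"gripper":0},
    {"x":0,"y":0,"z":0,"ax":0,"ay":0,"az":6,"gripper":0}
  ]
}}

```text
clock: 1.4
position: [0.3896, -0.2568, 0.2422]
ee_rot: [0.999, 0.034, -0.0, 0.0]
ft_force: [-0.5, 0.0, -0.2]
grip_width: 0.999
grasp_force: 0.0
```

{"name": "apply_moves", "arguments": {
  "rows": [
    {"x":9,"y":-28,"z":0,"ax":0,"ay":0,"az":0,"gripper":0},
    {"x":9,"y":-28,"z":0,"ax":0,"ay":0,"az":0,"gripper":0},
    {"x":9,"y":-28,"z":0,"ax":0,"ay":0,"az":0,"gripper":0},
    {"x":0,"y":0,"z":0,"ax":0,"ay":0,"az":0,"gripper":0}
  ]
}}

```text
clock: 1.73
position: [0.4118, -0.1663, 0.2425]
ee_rot: [0.999, 0.039, 0.0, -0.0]
ft_force: [0.7, 0.5, -0.7]
grip_width: 1.001
grasp_force: 0.0
```

```bash
python3 - <<'E'
from h import *
import pickle
c=camera('wrist');o=get_obs();print(o['position'],o['ee_rot'],tcp_to_tips)
pickle.dump((c,o),open('c1.pkl','wb'));cv2.imwrite('pics/wrist1.png',c['color'][...,::-1])
E
```

```text
[ 0.41108465 -0.16902407  0.24242256] [9.99267966e-01 3.82558673e-02 1.25469915e-04 7.62592453e-05] 0.011
```

View pics/wrist1.png

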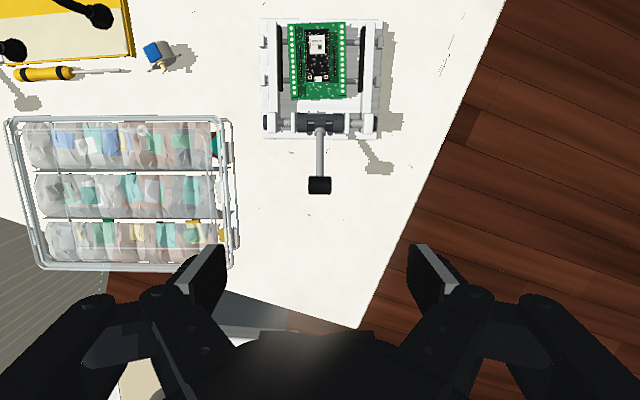

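The wrist view shows the knob at (319,185) with its barrel nearly along image x. The lever runs up to the turnbuckle at (319,123), and the holder is almost square to the tool.

```bash
python3 - <<'E'
from h import *
import pickle
c,o=pickle.load(open('c1.pkl','rb'));d=pickle.load(open('c0.pkl','rb'))
g=c['color'].max(2); x0,y0=295,165
m=(g[y0:205,x0:345]<60).astype(np.uint8)
n,l,s,ct=cv2.connectedComponentsWithStats(m);i=1+s[1:,4].argmax();print(s[i],ct[i]+[x0,y0])
ys,xs=np.nonzero(l==i);print(cv2.minAreaRect(np.c_[xs,ys].astype(np.float32)))
u,v=ct[i]+[x0,y0]
for n,p in [('scene',(418.3,174.1)),('side',(353.3,303.2))]: print(tri(ray(c,u,v),ray(d[n],*p)))
for z in (.083,.088,.095): print(onz(c,u,v,z))
# pcb mask
h=cv2.cvtColor(c['color'],cv2.COLOR_RGB2HSV); m=cv2.inRange(h,(45,90,40),(85,255,255)); m[:,:270]=0;m[:,370:]=0;m[130:]=0
m=cv2.morphologyEx(m,cv2.MORPH_CLOSE,np.ones((9,9)))
k=max(cv2.findContours(m,0,2)[0],key=cv2.contourArea);q=cv2.boxPoints(cv2.minAreaRect(k));print('board',[onz(c,*p,.03)[:2].round(4) for p in q])
# sleeve at turnbuckle, base front corners
print('turnb',onz(c,319.5,121,.045),'base',onz(c,265,138,.01),onz(c,374,138,.01))
# base edges via Canny/Hough
e=cv2.Canny(cv2.cvtColor(c['color'],cv2.COLOR_RGB2GRAY),60,150);e[:, :250]=0;e[:,390:]=0;e[145:]=0
for L in cv2.HoughLinesP(e,1,np.pi/360,30,minLineLength=60,maxLineGap=6)[:12,0]:
    a,b=onz(c,*L[:2],.03),onz(c,*L[2:],.03);w=b-a;print(L,np.degrees(np.arctan2(w[1],w[0])).round(1))
E
```

```text
[ 13  11  23  18 382] [319.32198953 184.91099476]
((24.0, 19.5), (17.0, 22.0), 90.0)
(array([ 0.41303249, -0.16949438,  0.08793736]), np.float64(0.00021255364968044893))
(array([ 0.41225111, -0.16909061,  0.08562656]), np.float64(0.0010314212026313802))
[ 0.41197271 -0.1695622   0.083     ]
[ 0.41313314 -0.16942688  0.088     ]
[ 0.41475774 -0.16923743  0.095     ]
board [array([ 0.5665, -0.1241]), array([ 0.5726, -0.1832]), array([ 0.4983, -0.1928]), array([ 0.4918, -0.1304])]
turnb [ 0.471864   -0.16520205  0.045     ] base [ 0.44663526 -0.10303957  0.01      ] [ 0.4567481  -0.23125439  0.01      ]
[361 119 365  26] 4.0
[291 112 351 113] -86.4
[291  23 297 117] -172.6
[339  21 342  99] -172.1
[346  98 346  25] 5.8
[356  96 360  29] 2.7
[290  23 293 100] -174.2
[341  21 343  98] -172.8
[315  22 337  83] -154.0
```

{"name": "apply_moves", "arguments": {
  "newtons": 40,
  "rows": [
    {"x":2,"y":0,"z":35,"ax":0,"ay":0,"az":0,"gripper":0.4},
    {"x":0,"y":0,"z":35,"ax":0,"ay":0,"az":0,"gripper":0.4},
    {"x":0,"y":0,"z":35,"ax":0,"ay":0,"az":0,"gripper":0.4},
    {"x":0,"y":0,"z":20,"ax":0,"ay":0,"az":0,"gripper":0.4},
    {"x":0,"y":0,"z":0,"ax":0,"ay":0,"az":0,"gripper":0.4}
  ]
}}

```text
clock: 2.2
position: [0.4094, -0.1713, 0.1132]
ee_rot: [0.999, 0.035, -0.003, -0.002]
ft_force: [-0.9, 1.1, 0.3]
grip_width: 0.598
grasp_force: 0.0
```

```bash
python3 - <<'E'
from h import *
c=camera('wrist');o=get_obs();print(o['position'],o['ee_rot'],o['grip_width'])
cv2.imwrite('pics/wrist2.png',c['color'][...,::-1])
E
```

```text
[ 0.41088564 -0.17167807  0.1158109 ] [ 9.99369153e-01  3.54528804e-02 -1.84322789e-03 -9.96307185e-04] 0.600746410168331
```

View pics/wrist2.png

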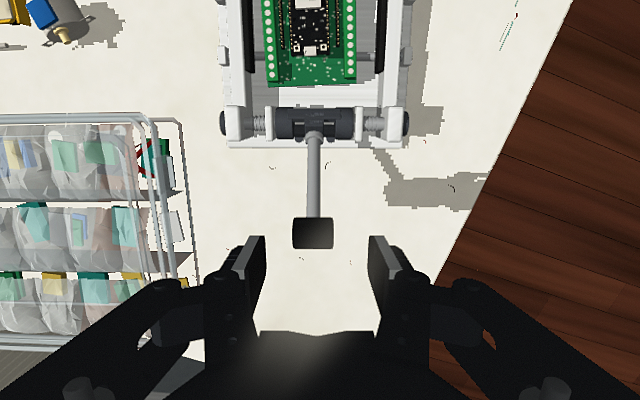

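The knob is at (313,232), slightly left of the finger midline (317). The path ahead is clear.

```bash
python3 - <<'E'
from h import *
c=camera('wrist');o=get_obs();p=o['position'];T=R.from_quat(o['ee_rot']).as_matrix();print(p,o['clock'])
g=c['color'].max(2); m=(g[205:255,285:345]<70).astype(np.uint8)
n,l,s,ct=cv2.connectedComponentsWithStats(m);i=1+s[1:,4].argmax();u,v=ct[i]+[285,205];print(s[i],u,v)
k=onz(c,u,v,.087);print(k,(T.T@(k-p))*1000, 'yaw',np.degrees(np.arctan2(T[1,0],T[0,0])))
for z,a,b in ((.01,(228,147.5),(402,148)),(.04,(222,122),(408,122))):
    A,B=onz(c,*a,z),onz(c,*b,z);w=A-B;print('line',(A+B)/2,np.degrees(np.arctan2(-w[0],w[1])))
E
```

```text
[ 0.41219371 -0.17197848  0.11757019] 2.3
[   7   10   40   34 1044] 309.4971264367816 231.9310344827586
[ 0.41378293 -0.16809724  0.087     ] [ 1.88376936 -3.74074513 30.57097027] yaw 4.06737429615098
line [ 0.4523476  -0.16792791  0.01      ] 3.923007372417827
line [ 0.47269364 -0.16669723  0.04      ] 4.073275047100647
```

{"name": "apply_moves", "arguments": {
  "rows": [
    {"x":1,"y":-3,"z":18,"ax":0,"ay":0,"az":0,"gripper":0.4},
    {"x":1,"y":0,"z":18,"ax":0,"ay":0,"az":0,"gripper":0.4},
    {"x":0,"y":0,"z":2,"ax":0,"ay":0,"az":0,"gripper":0.4},
    {"x":0,"y":0,"z":0,"ax":0,"ay":0,"az":0,"gripper":0.4},
    {"x":0,"y":0,"z":0,"ax":0,"ay":0,"az":0,"gripper":0.4}
  ]
}}

```text
clock: 2.72
position: [0.4151, -0.1689, 0.081]
ee_rot: [0.999, 0.036, 0.001, 0.0]
ft_force: [0.2, -0.5, 0.0]
grip_width: 0.598
grasp_force: 0.0
```

```bash
python3 - <<'E'
from h import *
c=camera('wrist');o=get_obs();print(o['position'],o['ee_rot'],o['grip_width'],o['ft_force'])
cv2.imwrite('pics/wrist3.png',c['color'][...,::-1])
E
```

```text
[ 0.41517506 -0.16898121  0.08102108] [9.99363566e-01 3.56500025e-02 1.07500955e-03 6.20646378e-04] 0.6020128641798679 [-0.06366239 -0.06392522  0.660415  ]
```

View pics/wrist3.png

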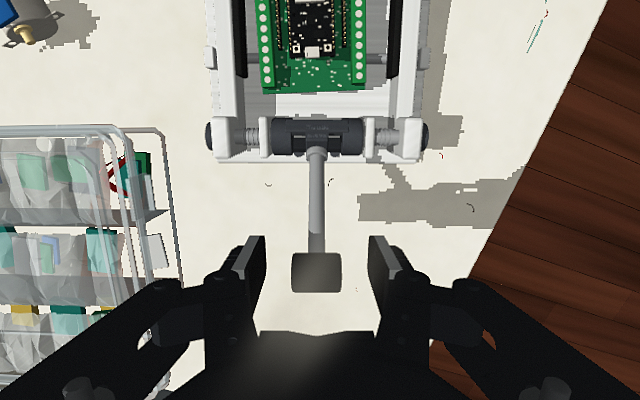

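The knob is between the fingers, centred at (316,272). Closing on it now.

{"name": "apply_moves", "arguments": {
  "newtons": 40,
  "rows": [
    {"x":-1,"y":0,"z":3,"ax":0,"ay":0,"az":0,"gripper":0.4},
    {"x":0,"y":0,"z":0,"ax":0,"ay":0,"az":0,"gripper":0.9},
    {"x":0,"y":0,"z":0,"ax":0,"ay":0,"az":0,"gripper":0.9},
    {"x":0,"y":0,"z":0,"ax":0,"ay":0,"az":0,"gripper":0.9},
    {"x":0,"y":0,"z":0,"ax":0,"ay":0,"az":0,"gripper":0.9}
  ]
}}

```text
clock: 3.18
position: [0.4132, -0.1689, 0.0767]
ee_rot: [0.999, 0.036, 0.0, 0.0]
ft_force: [-2.8, -2.2, 3.5]
grip_width: 0.248
grasp_force: 41.1
```

```bash
python3 - <<'E'
from h import *
c=camera('wrist');o=get_obs();p=o['position'];T=R.from_quat(o['ee_rot']).as_matrix();print(p,o['ee_rot'],o['grip_width'],o['grasp_force'],o['ft_force'])
print('grasp pt px',proj(c,p-T[:,2]*.008))
g=c['color']; cv2.imwrite('pics/wrist4.png',g[...,::-1])
th=np.radians(np.arange(-51,52,6))
ax=np.array([.4725,.04]); r=.075
P=np.c_[58.5+75*np.sin(th)*1, 40+75*np.cos(th)]
D=np.diff(np.c_[75*np.sin(th),75*np.cos(th)],axis=0)
for t,d in zip(np.degrees(th),D): print(t.round(),d.round(1))
E
```

```text
[ 0.41325904 -0.16888045  0.07669007] [9.99364489e-01 3.56439827e-02 1.13064225e-04 3.33454284e-04] 0.24826832526204087 41.25829517841339 [-2.03515399 -1.38489786  4.57784947]
grasp pt px [315.06545932 269.49337729]
-51.0 [5.3 5.8]
-45.0 [5.8 5.3]
-39.0 [6.4 4.6]
-33.0 [6.8 3.9]
-27.0 [7.2 3.2]
-21.0 [7.5 2.4]
-15.0 [7.7 1.6]
-9.0 [7.8 0.8]
-3.0 [7.9 0. ]
3.0 [ 7.8 -0.8]
9.0 [ 7.7 -1.6]
15.0 [ 7.5 -2.4]
21.0 [ 7.2 -3.2]
27.0 [ 6.8 -3.9]
33.0 [ 6.4 -4.6]
39.0 [ 5.8 -5.3]
45.0 [ 5.3 -5.8]
```

View pics/wrist4.png

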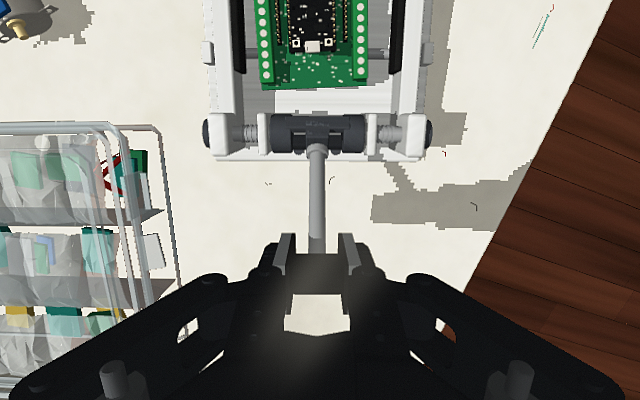

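The barrel is pinched by its ends at about 22 mm opening and 41 N. Starting the swing.

{"name": "apply_moves", "arguments": {
  "rows": [
    {"x":5.3,"y":0,"z":-5.8,"ax":0,"ay":0,"az":0,"gripper":0.9},
    {"x":5.8,"y":0,"z":-5.3,"ax":0,"ay":0,"az":0,"gripper":0.9},
    {"x":6.4,"y":0,"z":-4.6,"ax":0,"ay":0,"az":0,"gripper":0.9},
    {"x":0,"y":0,"z":0,"ax":0,"ay":0,"az":0,"gripper":0.9}
  ]
}}

```text
clock: 3.57
position: [0.4305, -0.1677, 0.0922]
ee_rot: [0.999, 0.036, -0.001, 0.0]
ft_force: [-4.1, -4.1, 2.9]
grip_width: 0.245
grasp_force: 40.6
```

{"name": "apply_moves", "arguments": {
  "rows": [
    {"x":6.8,"y":0,"z":-3.9,"ax":0,"ay":0,"az":0,"gripper":0.9},
    {"x":7.2,"y":0,"z":-3.2,"ax":0,"ay":0,"az":0,"gripper":0.9},
    {"x":7.5,"y":0,"z":-2.4,"ax":0,"ay":0,"az":0,"gripper":0.9},
    {"x":0,"y":0,"z":0,"ax":0,"ay":0,"az":0,"gripper":0.9}
  ]
}}

```text
clock: 3.9
position: [0.4518, -0.1662, 0.1013]
ee_rot: [0.999, 0.036, -0.001, 0.0]
ft_force: [-3.2, -4.6, 1.6]
grip_width: 0.248
grasp_force: 40.8
```

{"name": "apply_moves", "arguments": {
  "rows": [
    {"x":7.7,"y":0,"z":-1.6,"ax":0,"ay":0,"az":0,"gripper":0.9},
    {"x":7.8,"y":0,"z":-0.8,"ax":0,"ay":0,"az":0,"gripper":0.9},
    {"x":7.9,"y":0,"z":0,"ax":0,"ay":0,"az":0,"gripper":0.9},
    {"x":7.8,"y":0,"z":0.8,"ax":0,"ay":0,"az":0,"gripper":0.9},
    {"x":0,"y":0,"z":0,"ax":0,"ay":0,"az":0,"gripper":0.9}
  ]
}}

```text
clock: 4.32
position: [0.4832, -0.1641, 0.1028]
ee_rot: [0.999, 0.036, -0.001, 0.0]
ft_force: [-1.7, -4.3, -2.6]
grip_width: 0.247
grasp_force: 39.5
```

{"name": "apply_moves", "arguments": {
  "rows": [
    {"x":7.7,"y":0,"z":1.6,"ax":0,"ay":0,"az":0,"gripper":0.9},
    {"x":7.5,"y":0,"z":2.4,"ax":0,"ay":0,"az":0,"gripper":0.9},
    {"x":7.2,"y":0,"z":3.2,"ax":0,"ay":0,"az":0,"gripper":0.9},
    {"x":0,"y":0,"z":0,"ax":0,"ay":0,"az":0,"gripper":0.9}
  ]
}}

```text
clock: 4.65
position: [0.5059, -0.1625, 0.0957]
ee_rot: [0.999, 0.036, -0.001, 0.0]
ft_force: [-1.8, -4.7, -0.5]
grip_width: 0.25
grasp_force: 39.3
```

```bash
python3 - <<'E'
from h import *
c=camera('wrist');o=get_obs();print(o['position'],o['grip_width'],o['grasp_force'],o['ft_force'])
cv2.imwrite('pics/wrist5.png',c['color'][...,::-1])
E
```

```text
[ 0.50571066 -0.16255885  0.09579776] 0.2505961626560448 39.295461773872375 [-0.70185029 -4.25796484 -0.35951516]
```

View pics/wrist5.png

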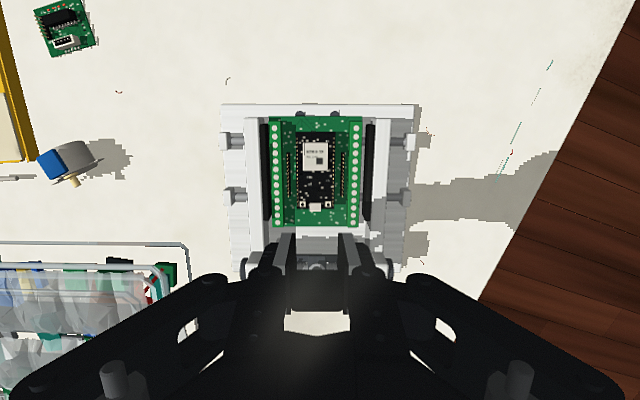

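The swing is going well: the jaws are closing, the board is still flat, and the gap on its right is shrinking. Continuing to the stop.

{"name": "apply_moves", "arguments": {
  "rows": [
    {"x":6.8,"y":0,"z":3.9,"ax":0,"ay":0,"az":0,"gripper":0.9},
    {"x":6.4,"y":0,"z":4.6,"ax":0,"ay":0,"az":0,"gripper":0.9},
    {"x":0,"y":0,"z":0,"ax":0,"ay":0,"az":0,"gripper":0.9}
  ]
}}

```text
clock: 4.95
position: [0.5193, -0.1616, 0.0873]
ee_rot: [0.999, 0.036, -0.0, 0.0]
ft_force: [-0.3, -5.0, -0.3]
grip_width: 0.25
grasp_force: 40.0
```

{"name": "apply_moves", "arguments": {
  "newtons": 60,
  "rows": [
    {"x":2.9,"y":0,"z":2.6,"ax":0,"ay":0,"az":0,"gripper":0.9},
    {"x":2.9,"y":0,"z":2.7,"ax":0,"ay":0,"az":0,"gripper":0.9},
    {"x":0,"y":0,"z":0,"ax":0,"ay":0,"az":0,"gripper":0.9},
    {"x":0,"y":0,"z":0,"ax":0,"ay":0,"az":0,"gripper":0.9}
  ]
}}

```text
clock: 5.28
position: [0.5248, -0.1613, 0.0827]
ee_rot: [0.999, 0.035, 0.0, 0.001]
ft_force: [-1.3, -5.7, 3.9]
grip_width: 0.246
grasp_force: 59.1
```

{"name": "apply_moves", "arguments": {
  "rows": [
    {"x":1.5,"y":0,"z":1.5,"ax":0,"ay":0,"az":0,"gripper":0.9},
    {"x":0,"y":0,"z":0,"ax":0,"ay":0,"az":0,"gripper":0.9},
    {"x":0,"y":0,"z":0,"ax":0,"ay":0,"az":0,"gripper":0.9}
  ]
}}

```text
clock: 5.53
position: [0.5263, -0.1612, 0.0813]
ee_rot: [0.999, 0.035, 0.0, 0.001]
ft_force: [-1.1, -4.4, 5.8]
grip_width: 0.25
grasp_force: 59.6
```

{"name": "apply_moves", "arguments": {
  "rows": [
    {"x":1.4,"y":0,"z":1.6,"ax":0,"ay":0,"az":0,"gripper":0.9},
    {"x":0,"y":0,"z":0,"ax":0,"ay":0,"az":0,"gripper":0.9},
    {"x":0,"y":0,"z":0,"ax":0,"ay":0,"az":0,"gripper":0.9}
  ]
}}

```text
clock: 5.78
position: [0.5277, -0.1611, 0.0798]
ee_rot: [0.999, 0.035, 0.0, 0.001]
ft_force: [-1.0, -4.8, 6.4]
grip_width: 0.244
grasp_force: 60.0
```

{"name": "apply_moves", "arguments": {
  "rows": [
    {"x":1.4,"y":0,"z":1.6,"ax":0,"ay":0,"az":0,"gripper":0.9},
    {"x":0,"y":0,"z":0,"ax":0,"ay":0,"az":0,"gripper":0.9},
    {"x":0,"y":0,"z":0,"ax":0,"ay":0,"az":0,"gripper":0.9}
  ]
}}

```text
clock: 6.03
position: [0.5291, -0.161, 0.0781]
ee_rot: [0.999, 0.035, 0.0, 0.001]
ft_force: [-2.2, -5.7, 6.1]
grip_width: 0.24
grasp_force: 60.5
```

{"name": "apply_moves", "arguments": {
  "rows": [
    {"x":1.3,"y":0,"z":1.6,"ax":0,"ay":0,"az":0,"gripper":0.9},
    {"x":0,"y":0,"z":0,"ax":0,"ay":0,"az":0,"gripper":0.9},
    {"x":0,"y":0,"z":0,"ax":0,"ay":0,"az":0,"gripper":0.9}
  ]
}}

```text
clock: 6.28
position: [0.5305, -0.1609, 0.0766]
ee_rot: [0.999, 0.035, 0.0, 0.001]
ft_force: [-1.3, -4.8, 5.7]
grip_width: 0.247
grasp_force: 60.9
```

```bash
python3 - <<'E'
from h import *
c=camera('wrist');o=get_obs();print(o['clock'],o['position'],o['grip_width'],o['grasp_force'],o['ft_force'])
a=c['color'][...,::-1];b=camera('side')['color'][250:390,320:460,::-1];
cv2.imwrite('pics/m6.png',np.hstack([a[:,150:500],cv2.resize(b,(400,400),interpolation=cv2.INTER_CUBIC)]))
E
```

```text
6.3333 [ 0.53051098 -0.16094784  0.07665233] 0.24516887895325842 60.91921269893646 [-1.44265794 -3.82400847  6.44873148]
```

View pics/m6.png

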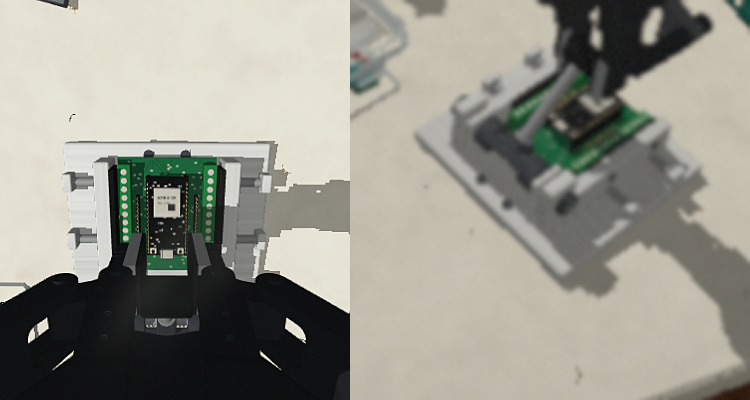

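The left pane shows the board evenly between both pads. The right pane shows the lever leaning well over the board. The constant ~5 N while the TCP keeps advancing suggests the pads are sliding on the barrel at the stop, so I'll measure before letting go.

```bash
python3 - <<'E'
from h import *
w=cv2.imread('pics/wrist5.png').max(2);m=cv2.imread('pics/m6.png').max(2);w4=cv2.imread('pics/wrist4.png').max(2)
for n,im,c in (('w4',w4,315),('w5',w,316),('m6',m,166)):
    print(n,[(r,int(im[r,c-4:c+5].mean())) for r in range(236,336,4)])
# pads / board columns profile at row 200 of m6
c=camera('wrist');im=c['color']
for r in (185,215): print(r,[tuple(int(q) for q in im[r,x]) for x in range(246,384,4)])
E
```

```text
w4 [(236, 159), (240, 103), (244, 105), (248, 107), (252, 113), (256, 64), (260, 67), (264, 68), (268, 69), (272, 70), (276, 70), (280, 69), (284, 68), (288, 66), (292, 62), (296, 228), (300, 224), (304, 224), (308, 224), (312, 223), (316, 223), (320, 223), (324, 223), (328, 224), (332, 223)]
w5 [(236, 184), (240, 135), (244, 137), (248, 140), (252, 142), (256, 70), (260, 79), (264, 143), (268, 78), (272, 46), (276, 47), (280, 47), (284, 47), (288, 47), (292, 48), (296, 47), (300, 46), (304, 47), (308, 48), (312, 246), (316, 222), (320, 220), (324, 219), (328, 219), (332, 217)]
m6 [(236, 29), (240, 32), (244, 33), (248, 40), (252, 181), (256, 179), (260, 99), (264, 98), (268, 95), (272, 188), (276, 20), (280, 35), (284, 34), (288, 33), (292, 31), (296, 31), (300, 30), (304, 29), (308, 27), (312, 26), (316, 21), (320, 103), (324, 125), (328, 53), (332, 52)]
185 [(212, 212, 208), (214, 214, 210), (209, 210, 205), (137, 138, 135), (25, 24, 24), (13, 10, 11), (30, 130, 62), (6, 112, 41), (33, 123, 61), (42, 67, 47), (95, 105, 89), (40, 72, 51), (26, 105, 60), (3, 5, 11), (109, 106, 97), (51, 50, 48), (7, 10, 11), (123, 118, 107), (65, 66, 59), (15, 15, 18), (11, 10, 13), (70, 72, 68), (18, 19, 20), (12, 36, 27), (92, 100, 83), (20, 58, 36), (23, 62, 40), (41, 140, 73), (25, 117, 54), (30, 119, 57), (26, 62, 36), (36, 38, 35), (26, 26, 25), (209, 210, 204), (213, 214, 208)]
215 [(220, 222, 216), (215, 215, 211), (213, 215, 210), (224, 225, 219), (21, 21, 21), (11, 8, 12), (22, 95, 46), (206, 197, 187), (12, 113, 46), (9, 40, 21), (59, 68, 54), (48, 56, 48), (44, 77, 56), (72, 65, 47), (4, 7, 8), (202, 199, 188), (206, 201, 191), (202, 197, 187), (204, 199, 187), (202, 199, 186), (199, 194, 182), (54, 54, 49), (31, 32, 30), (28, 66, 42), (30, 64, 44), (105, 95, 68), (31, 62, 42), (29, 73, 42), (120, 116, 109), (28, 73, 41), (23, 20, 22), (24, 25, 22), (133, 135, 131), (127, 127, 125), (125, 127, 122)]
```

```bash
python3 - <<'E'
from h import *
c=camera('wrist');p=get_obs()['position'];print(p)
P={'w4':(315,274,[.41326,-.16888,.07669]),'w5':(316,291,[.50571,-.16256,.09580]),'m6':(316,297,p)}
for ax in ([.4725,.04],[.4705,.04],[.4745,.04]):
  for n,(u,v,q) in P.items():
    o,d=ray(c,u,v);o=o+np.array(q)-p
    # signed horizontal coordinate along holder x
    s=np.linspace(.05,.25,4000);X=o+s[:,None]*d
    x=(X[:,0]-ax[0])/np.cos(.07);z=X[:,2]-ax[1]
    r=np.hypot(x,z);i=np.nonzero((r-.075)[:-1]*(r-.075)[1:]<0)[0]
    for k in i: 
        if z[k]>0: print(ax,n,'theta',np.degrees(np.arctan2(x[k],z[k])).round(1),'knob',X[k].round(4),'rel tcp',((X[k]-q)*1e3).round(1))
E
```

```text
[ 0.53047707 -0.16094011  0.07663056]
[0.4725, 0.04] w5 theta 20.6 knob [ 0.4989 -0.1634  0.1102] rel tcp [-6.8 -0.9 14.4]
[0.4725, 0.04] m6 theta 42.8 knob [ 0.5233 -0.1618  0.0951] rel tcp [-7.1 -0.9 18.5]
[0.4705, 0.04] w4 theta -50.6 knob [ 0.4127 -0.1689  0.0876] rel tcp [-0.6  0.  10.9]
[0.4705, 0.04] w4 theta -70.0 knob [ 0.4002 -0.1697  0.0657] rel tcp [-13.1  -0.8 -11. ]
[0.4705, 0.04] w5 theta 21.9 knob [ 0.4985 -0.1635  0.1096] rel tcp [-7.3 -0.9 13.8]
[0.4705, 0.04] m6 theta 44.1 knob [ 0.5225 -0.1619  0.0939] rel tcp [-7.9 -1.  17.3]
[0.4745, 0.04] w5 theta 19.3 knob [ 0.4992 -0.1634  0.1108] rel tcp [-6.5 -0.9 15. ]
[0.4745, 0.04] m6 theta 41.5 knob [ 0.5241 -0.1618  0.0962] rel tcp [-6.4 -0.9 19.6]
```

The knob has crept in the pads, about 10 mm above and 7 mm behind the grasp point, and the lever is at about 43°. I'll re-grip it squarely and press firmly to the stop.

{"name": "apply_moves", "arguments": {
  "newtons": 110,
  "rows": [
    {"x":0,"y":0,"z":0,"ax":0,"ay":0,"az":0,"gripper":0.55},
    {"x":0,"y":0,"z":0,"ax":0,"ay":0,"az":0,"gripper":0.55},
    {"x":-4,"y":0,"z":-5,"ax":0,"ay":0,"az":0,"gripper":0.55},
    {"x":-3.5,"y":0,"z":-4.5,"ax":0,"ay":0,"az":0,"gripper":0.55},
    {"x":0,"y":0,"z":0,"ax":0,"ay":0,"az":0,"gripper":0.55}
  ]
}}

```text
clock: 6.9
position: [0.5225, -0.1605, 0.0864]
ee_rot: [0.999, 0.036, 0.0, 0.0]
ft_force: [0.3, 0.3, 0.2]
grip_width: 0.449
grasp_force: 0.0
```

{"name": "apply_moves", "arguments": {
  "newtons": 110,
  "rows": [
    {"x":0,"y":0,"z":0,"ax":0,"ay":0,"az":0,"gripper":0.9},
    {"x":0,"y":0,"z":0,"ax":0,"ay":0,"az":0,"gripper":0.9},
    {"x":0,"y":0,"z":0,"ax":0,"ay":0,"az":0,"gripper":0.9},
    {"x":0,"y":0,"z":0,"ax":0,"ay":0,"az":0,"gripper":0.9}
  ]
}}

```text
clock: 7.23
position: [0.5231, -0.1614, 0.0859]
ee_rot: [0.999, 0.035, 0.001, 0.001]
ft_force: [-0.8, -3.0, 6.1]
grip_width: 0.234
grasp_force: 107.3
```

```bash
cat > k.py <<'E'
from h import *
c=camera('wrist');ob=get_obs();p=ob['position'];im=c['color'].max(2)
print(ob['clock'],p,ob['ft_force'],ob['grasp_force'],ob['grip_width'])
pr=im[230:340,312:321].mean(1);print([(r+230,int(pr[r])) for r in range(0,110,3)])
E
python3 k.py
```

```text
7.2833 [ 0.52305808 -0.16144754  0.08590144] [-0.38295824 -3.41044568  5.0533352 ] 107.34752297401428 0.23596430252318723
[(230, 26), (233, 141), (236, 188), (239, 187), (242, 96), (245, 101), (248, 107), (251, 29), (254, 32), (257, 33), (260, 35), (263, 36), (266, 37), (269, 38), (272, 39), (275, 39), (278, 38), (281, 38), (284, 38), (287, 36), (290, 115), (293, 112), (296, 111), (299, 111), (302, 121), (305, 130), (308, 63), (311, 64), (314, 71), (317, 127), (320, 209), (323, 208), (326, 207), (329, 208), (332, 208), (335, 164), (338, 41)]
```

The barrel centre is now exactly at the grasp point (row 269.5). Pushing along the tangent.

{"name": "apply_moves", "arguments": {
  "rows": [
    {"x":1.4,"y":0,"z":1.4,"ax":0,"ay":0,"az":0,"gripper":0.9},
    {"x":0,"y":0,"z":0,"ax":0,"ay":0,"az":0,"gripper":0.9},
    {"x":0,"y":0,"z":0,"ax":0,"ay":0,"az":0,"gripper":0.9}
  ]
}}

```text
clock: 7.53
position: [0.524, -0.1614, 0.0849]
ee_rot: [0.999, 0.035, -0.0, 0.001]
ft_force: [-5.2, -2.2, 12.9]
grip_width: 0.233
grasp_force: 108.5
```

{"name": "apply_moves", "arguments": {
  "rows": [
    {"x":1.4,"y":0,"z":1.4,"ax":0,"ay":0,"az":0,"gripper":0.9},
    {"x":0,"y":0,"z":0,"ax":0,"ay":0,"az":0,"gripper":0.9},
    {"x":0,"y":0,"z":0,"ax":0,"ay":0,"az":0,"gripper":0.9}
  ]
}}

```text
clock: 7.78
position: [0.5244, -0.1614, 0.0844]
ee_rot: [0.999, 0.035, -0.001, 0.001]
ft_force: [-16.3, -1.2, 28.9]
grip_width: 0.234
grasp_force: 110.6
```

{"name": "apply_moves", "arguments": {
  "rows": [
    {"x":1.4,"y":0,"z":1.4,"ax":0,"ay":0,"az":0,"gripper":0.9},
    {"x":0,"y":0,"z":0,"ax":0,"ay":0,"az":0,"gripper":0.9},
    {"x":0,"y":0,"z":0,"ax":0,"ay":0,"az":0,"gripper":0.9}
  ]
}}

```text
clock: 8.03
position: [0.5248, -0.1614, 0.084]
ee_rot: [0.999, 0.035, -0.002, 0.001]
ft_force: [-27.1, 1.4, 45.7]
grip_width: 0.238
grasp_force: 112.7
```

```bash
python3 k.py
```

```text
8.0833 [ 0.52474761 -0.16142803  0.08397678] [-26.69363863   0.68753746  45.52535363] 112.692049741745 0.2305171062992196
[(230, 26), (233, 27), (236, 130), (239, 186), (242, 186), (245, 96), (248, 102), (251, 26), (254, 31), (257, 32), (260, 32), (263, 34), (266, 35), (269, 36), (272, 36), (275, 36), (278, 35), (281, 34), (284, 34), (287, 33), (290, 84), (293, 111), (296, 110), (299, 110), (302, 108), (305, 117), (308, 130), (311, 60), (314, 60), (317, 68), (320, 92), (323, 208), (326, 207), (329, 206), (332, 207), (335, 162), (338, 34)]
```

The force rises steeply to about 53 N with no motion, so this is the hard stop. I'll ease the load while still pressing lightly, then release.

{"name": "apply_moves", "arguments": {
  "rows": [
    {"x":-1.2,"y":0,"z":-1.2,"ax":0,"ay":0,"az":0,"gripper":0.9},
    {"x":-0.8,"y":0,"z":-0.8,"ax":0,"ay":0,"az":0,"gripper":0.9},
    {"x":0,"y":0,"z":0,"ax":0,"ay":0,"az":0,"gripper":0.9},
    {"x":0,"y":0,"z":0,"ax":0,"ay":0,"az":0,"gripper":0.9}
  ]
}}

```text
clock: 8.42
position: [0.5241, -0.1614, 0.0847]
ee_rot: [0.999, 0.035, -0.001, 0.001]
ft_force: [-11.8, -1.9, 22.5]
grip_width: 0.235
grasp_force: 109.4
```

{"name": "apply_moves", "arguments": {
  "rows": [
    {"x":0,"y":0,"z":0,"ax":0,"ay":0,"az":0,"gripper":0.5},
    {"x":0,"y":0,"z":0,"ax":0,"ay":0,"az":0,"gripper":0.5},
    {"x":0,"y":0,"z":0,"ax":0,"ay":0,"az":0,"gripper":0.5},
    {"x":0,"y":0,"z":0,"ax":0,"ay":0,"az":0,"gripper":0.5}
  ]
}}

```text
clock: 8.75
position: [0.5247, -0.1601, 0.0828]
ee_rot: [0.999, 0.036, -0.0, -0.0]
ft_force: [0.5, 0.4, -0.3]
grip_width: 0.503
grasp_force: 0.0
```

{"name": "apply_moves", "arguments": {
  "rows": [
    {"x":0,"y":0,"z":-15,"ax":0,"ay":0,"az":0,"gripper":0.5},
    {"x":0,"y":0,"z":-30,"ax":0,"ay":0,"az":0,"gripper":0.5},
    {"x":-5,"y":0,"z":-35,"ax":0,"ay":0,"az":0,"gripper":0.5},
    {"x":-30,"y":0,"z":-20,"ax":0,"ay":0,"az":0,"gripper":0.5},
    {"x":-10,"y":0,"z":0,"ax":0,"ay":0,"az":0,"gripper":0.5}
  ]
}}

```text
clock: 9.17
position: [0.48, -0.1642, 0.1871]
ee_rot: [0.999, 0.036, 0.002, 0.001]
ft_force: [0.3, -0.6, -0.2]
grip_width: 0.502
grasp_force: 0.0
```

```bash
python3 - <<'E'
from h import *
c=camera('wrist');c=camera('wrist');o=get_obs();print(o['clock'],o['position'],o['ft_force'],o['grip_width'])
im=c['color'];cv2.imwrite('pics/w7.png',im[...,::-1])
h=cv2.cvtColor(im,cv2.COLOR_RGB2HSV); m=cv2.inRange(h,(45,90,40),(85,255,255)); m[:,:230]=0;m[:,400:]=0
m=cv2.morphologyEx(m,cv2.MORPH_CLOSE,np.ones((9,9)))
k=max(cv2.findContours(m,0,2)[0],key=cv2.contourArea);b=cv2.boundingRect(k);print(b)
q=cv2.boxPoints(cv2.minAreaRect(k));Q=[onz(c,*p,.03) for p in q];print([v.round(4)[:2] for v in Q],np.linalg.norm(np.diff(Q,axis=0),axis=1))
# knob: dark blob
d=(im.max(2)<65).astype(np.uint8)
n,l,s,ct=cv2.connectedComponentsWithStats(d)
for i in range(1,n):
    if 80<s[i,4]<4000: print(s[i],ct[i].round(1))
E
```

```text
9.2667 [ 0.47891617 -0.16430807  0.18356252] [-0.3724825   0.02693222 -1.27058263] 0.4986029663966074
(283, 85, 67, 83)
[array([ 0.4947, -0.1325]), array([ 0.5685, -0.1293]), array([ 0.5726, -0.1878]), array([ 0.4991, -0.195 ])] [0.07379492 0.05872291 0.07382141]
[ 535    0  105   52 2444] [605.6  16.2]
[115   7  35  24 337] [129.6  15.5]
[   0   58   81   34 1246] [45.8 74.6]
[278  89   7  73 392] [281.3 123.9]
[348  90   7  71 348] [351.1 125.1]
[ 300   95   33   64 1325] [316.6 132.2]
[295 111   4  34  94] [297.  126.1]
[334 111   5  40 110] [335.8 130.6]
[569 116  71  31 100] [604.8 131.2]
[489 123  80  38 152] [524.4 143.1]
[ 19 129  12  15  85] [ 22.9 136.3]
[581 154  31  15  83] [595.4 160.9]
[290 183  54  25 405] [315.  195.4]
[557 198  83  45 822] [615.  222.8]
[562 341  78  33 284] [620.1 359.8]
```

```bash
python3 - <<'E'
from h import *
c=camera('wrist');o=get_obs();print(o['clock'],o['position'])
im=c['color'].max(2)
for cl in (slice(303,309),slice(325,330)): print([(r,int(im[r,cl].mean())) for r in range(90,170,2)])
for th in (38,41,45):
    t=np.radians(th);k=np.array([.4715+.075*np.sin(t),-.1618,.04+.075*np.cos(t)])
    q=proj(c,k);O,d=ray(c,*q);r=np.linalg.norm(k-O);f=200/np.tan(np.radians(c['fov_y'])/2);print(th,q,f*.009/r)
E
```

```text
9.3167 [ 0.47947369 -0.16389791  0.18280104]
[(90, 113), (92, 113), (94, 139), (96, 14), (98, 35), (100, 32), (102, 81), (104, 59), (106, 58), (108, 64), (110, 97), (112, 58), (114, 65), (116, 62), (118, 56), (120, 67), (122, 61), (124, 22), (126, 37), (128, 34), (130, 20), (132, 49), (134, 18), (136, 18), (138, 21), (140, 23), (142, 27), (144, 29), (146, 27), (148, 26), (150, 22), (152, 21), (154, 19), (156, 16), (158, 47), (160, 122), (162, 117), (164, 135), (166, 113), (168, 149)]
[(90, 117), (92, 117), (94, 120), (96, 15), (98, 22), (100, 27), (102, 73), (104, 63), (106, 89), (108, 64), (110, 60), (112, 62), (114, 64), (116, 97), (118, 63), (120, 68), (122, 83), (124, 97), (126, 42), (128, 71), (130, 29), (132, 44), (134, 16), (136, 17), (138, 19), (140, 22), (142, 24), (144, 25), (146, 24), (148, 25), (150, 24), (152, 21), (154, 20), (156, 17), (158, 20), (160, 143), (162, 120), (164, 123), (166, 113), (168, 125)]
38 [315.7371631  155.45415324] 12.594237765701301
41 [316.03666189 150.75622527] 12.47362197477695
45 [316.4079725 144.8639786] 12.29768829916479
```

The barrel spans rows 133–158, which puts the lever at about 44–45°, at its stop. Both pads are on the board.

```bash
python3 -c "
from workcell import *
print(hand_in())"
```

```text
the job is handed in; nothing more can be done
None
```

The lever is over at its far stop with both jaws on the board, the gripper has let go and is clear, the empty holder was not touched, and the job was handed in at about 9.3 s; no verdict came back.

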